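# Close a filter cell and lock its toggle clamp

## Robot

A 6-joint arm with a two-finger parallel gripper is mounted at the origin on the work surface. World frame = base frame: x ahead of the robot, y to its left, z up, the work surface at z = 0. Lengths are in mm, angles in degrees, forces in N, time in s.
With the tool pointing down it reaches from about 350 to 850 mm from the base axis. Payload 8.1 kg.
Tool frame: the origin (TCP) lies midway between the tips of the shut fingers; the grasp point (between the pads) lies 19 mm behind it (r.grasp_offset is the distance from the TCP to the grasp point, in mm); z points along the fingers, x is the direction in which the jaws open and shut, and the axes are right-handed (so a half turn about z gives the same grasp; the last joint's range is limited). The gripper opens to 85 mm and grips with 20 to 120 N. Pads are 22 mm wide; open, the fingers measure 114 mm over their backs; the gripper's body (76 mm by 85 mm) begins 54 mm behind the grasp point. The pads swing forward as they close: fully open they stand 13 mm farther back than shut.
Start: joints at [-80.925, 7.471, 85.268, -0, 87.261, -4.893], TCP at [144.855, -582.256, 231.292] pointing down, gripper open.
Joint ranges: [-169.43, 169.43], [-51.17, 129.36], [1.28, 143.12], [-76.62, 256.62], [0, 156.53], [-152.29, 152.29]. Speed limits (degrees/s): [136.94, 136.94, 159.86, 180, 180, 180].

## Interface

Orientations are given as [roll, pitch, yaw] about the fixed x, y, z axes, in that order (R = Rz(yaw) Ry(pitch) Rx(roll)).
In Python, from bench import r, optics, hand_in gives the robot as it stands.
- The arm moves only by the shell command python3 -m pendant 'ROWS' [FORCE]. ROWS is JSON, a list of rows, each a list of 5 numbers: the opening, from 0 (shut) to 1 (fully open), then the shift along the tool's x, y, z in mm, then the turn about the tool's z in degrees. A call has 1 to 10 rows; each row shifts and turns the commanded pose from where the row before left it, along the tool's axes as they then stand; what a row does not reach is not made up. A row lasts 1/10 s, in which the tool goes at most 50 mm and 8.59 degrees, less where a joint would pass 70% of its speed; a pose out of reach is approached as far as the arm can. A call with a gripper value outside its range is refused whole. The fingers move at their own pace and stop on an object; FORCE is the grip in N (left out, the last holds). Time passes only in rows, so rows that do not move let the fingers close. It gives the time, the measured TCP pose, the force and the opening at its end, in the units of the state.
- r.sense(): the state, without advancing time (a new reading comes with each control period).
- optics.snapshot(name): name is "side" or "top"; returns (picture, depth): 384x512x3 uint8, blue, green, red; 384x512 float32, mm along the optical axis (not along the pixel's ray), 0 where there is no reading.
- optics.camera_params(name): a dict with "camera_matrix" (3x3 intrinsics, pixels), "eye" and "orientation" of the camera in the world. Camera axes: x right, y down, z forward; pixel columns grow to the right and rows downward; lengths in mm; the calibration is good to about 2 mm. A picture is of the moment at which its call begins. camera_params takes no time and is no camera call.
- hand_in(): hands the job in, once; it reports no verdict.
Trained networks look in the newest picture that a camera, given by its name, has taken for a name from the list of things; names that differ only in an ending like _2 or _b are one class to them, and where a whole thing is asked for, a point or a joint stands for the part that bears it (a point fixed in the world has none). Each returns a list of dicts, best first, with "score" (0 to 1); they miss things now and then, are a little off and sometimes report something else, mostly with a low value. They report only what shows in the picture. A call takes as long as a camera call. They do not tell look-alikes from the thing itself.
- optics.search_frame(camera, query): "at" ([x, y, z] in mm, in world coordinates, good to about 4 mm: the middle of the surface that is visible of it).
The state is a dict: "time": time; "joint_pos": joint angles; "qd": joint speeds; "joint_efforts": joint torques, N m; "tool_pos": TCP position; "tcp_rot": TCP orientation; "ft_force": force on the tool from outside, world axes, zero at the start; "wrist_torque": the same for the moment, N m; "finger_gap": finger opening in mm.
Only numpy, scipy, OpenCV 4.12 (cv2) and the standard library are available. Lean on these libraries where they do the work, as an engineer would, in place of code of your own. Each camera call takes 0.05 s, during which the arm holds its last target. There are 200 camera calls.

## Task

Put the steel cap that fits the filter cell squarely into the cell's round recess, then push the handle of the toggle clamp down past its over-centre point until it is fully home against its stop, so that the spindle holds the cap down. Feel for the stop and do not force the handle against it, and leave the larger cap, the bottle and the tube rack alone.

Things in the scene. Friction and masses are not known exactly. Their poses are not given: they have to be found in the camera images.
- station: Filter station fixed to the bench: aluminium plate 100 x 215 x 10 mm (x -50..50, y -82..132 mm from the origin, which lies at bench height), z up, long axis y. At y +90 mm the round steel cell; around y -25 mm a grey riser 44 mm wide with a steel bracket up to 126 mm high that carries the toggle clamp. Robot pushes of over 35 N on station or clamp damage it.
- recess (a point): Centre of the floor of the cell's round recess, station axes, 28 mm above the bench. The recess is 59 mm across and 10 mm deep (rim 38 mm above the bench); the cell is 78 mm across outside.
- clamp_pivot (a point): Pivot of the clamp arm (station x 0, y 0, z 95 mm). The arm, a steel bar with the spindle 100 mm out, swings in the plane x = 0 over the cell, driven by the handle. At the start it stands open, upright within 10 degrees, up to 205 mm above the bench. Pushed 110 mm out, the handle takes some 4 N, with the cap in place 8 to 12 N before dead centre, less beyond; friction keeps it where it is left.
- spindle: The sprung spindle on the clamp arm; origin at the centre of its rubber-tipped end, 18 mm across, 41 mm off the arm. It slides up to 18 mm into the arm against 3 N per mm, and presses on the top of the cap's stem when the clamp is shut. Starts about 195 mm above the bench, over the cell's clamp-side edge.
- handle_pivot (a point): Pivot of the clamp handle (station x 0, y -32, z 116 mm). The handle swings in the plane x = 0. It starts raised 50 to 65 degrees above level, leaning to the station's -y, away from the cell, and shuts by swinging down until its shank points to -y, 0.20 rad (11 degrees) below level: a rigid stop. Dead centre lies 0.06 rad before the stop. Nothing is under the handle.
- handle_heel (a point): Point on the centre line of the handle's steel shank, 50 mm from the pivot; 106 mm above the bench at the stop. Here the grip begins: black rubber, 26 mm wide, 16 mm thick, 58 to 136 mm from the pivot. It is bent here by an unknown angle up to 0.17 rad up or down (in no reading), so the height of its upper face at the stop is uncertain by about 10 mm: feel for the stop.
- cap: Loose stainless cap, about 0.28 kg, that fits the recess: disc 56 mm across, 12 mm thick, lower edge chamfered; on it a central round stem 22 mm across, 30 mm tall, to hold it by (42 mm in all). Origin at the centre of its underside, z up. Seated, its underside lies on the recess floor. Starts upright on the bench; it and the larger cap may swap places.
- big_cap: The larger loose cap, same form and height but its disc is 72 mm across: too wide for the recess. Origin at the centre of its underside. Leave it alone.
- bottle: White plastic bottle, 64 mm across, 170 mm tall, standing on the bench; bystander. Origin at the centre of its underside.
- tube_rack: White rack with test tubes, 70 x 160 mm, 80 mm tall, bystander. Origin at the centre of its underside.
There are look-alikes about, which are no part of the job. What is shaped like the cap but red is not meant.

How it is judged (in metres and radians):
On the way, in this order (a step that is already met when the one before it is completed fails the run):
1. the cap lies flat on the floor of the recess, the robot has let go of it and the clamp is still open (horizontal distance between cap and recess below 0.003 m and z of cap in the frame of recess between -0.003 and 0.002 m and angle between cap's own z axis and vertical below 0.05 rad and contact force between the fingers and cap below 0.1 N and z of handle_heel in the frame of station above 0.145 m), for 0.2 s.
2. the handle is pushed home against its stop with the spindle pressing on the cap (z of handle_heel in the frame of station below 0.1071 m and contact force between spindle and cap above 10 N), for 0.2 s.
At the end, for the whole second after the job is handed in: Smaller cap at rest, flat in the recess (centre within 3 mm, underside within 2 mm of the floor, tilt under 3 degrees); handle past dead centre and at its stop (heel point under 107.1 mm above the bench, within 0.02 rad of the stop); spindle pressing on the cap with over 10 N (all of step 2 and horizontal distance between cap and recess below 0.003 m and z of cap in the frame of recess between -0.003 and 0.002 m and angle between cap's own z axis and vertical below 0.05 rad and linear speed of cap below 0.01 m/s); the robot touches nothing.
It fails at once if the station or its clamp is pushed with more than 35 N (contact force between any of the fingers, the arm and station above 35 N).
It fails at once if the larger cap is moved by more than 30 mm (distance of big_cap from where it was at the start of the episode above 0.03 m).
It fails at once if the bottle or the tube rack is moved by more than 30 mm or tipped (distance of any of bottle, tube_rack from where it was at the start of the episode above 0.03 m or angle between bottle's own z axis and vertical above 0.3 rad).
It also fails if it takes over 72 s, if anything falls off the work surface, if the arm or the gripper's body presses on something with over 40 N, if the wrist force passes 120 N, or if a joint passes its speed limit or range.

## Working session

There is one attempt and no reset: what is moved stays moved. The work goes in short steps, Python scripts to look and compute and a shell command to move; the robot and the scene stay as the last step left them, time stands still between calls to the robot, and variables do not carry over. Pictures are saved under pics/ and viewed, about 8 in all and at most 12, crops included, and the job is handed in when it is done.

```bash
ls; mkdir -p pics
cat > h.py <<'E'
import numpy as np,cv2
from bench import r,optics
from scipy.spatial.transform import Rotation as R
def snap(n,f=None):
    p,d=optics.snapshot(n)
    if f: cv2.imwrite('pics/'+f,p)
    return p,d
def cam(n):
    c=optics.camera_params(n); return c
def cloud(n,d):
    c=cam(n);K=np.array(c['camera_matrix']);o=np.array(c['orientation'])
    M=o if o.shape==(3,3) else R.from_euler('xyz',o,degrees=True).as_matrix()
    v,u=np.mgrid[:d.shape[0],:d.shape[1]]
    P=np.stack([(u-K[0,2])/K[0,0]*d,(v-K[1,2])/K[1,1]*d,d],-1)
    return P@M.T+np.array(c['eye'])
def proj(n,X):
    c=cam(n);K=np.array(c['camera_matrix']);o=np.array(c['orientation'])
    M=o if o.shape==(3,3) else R.from_euler('xyz',o,degrees=True).as_matrix()
    p=(np.atleast_2d(X)-np.array(c['eye']))@M; return (p/p[:,2:])[:,:2]*[K[0,0],K[1,1]]+[K[0,2],K[1,2]]
E
python3 - <<'E'
from h import *
for n in('top','side'):
    print(n,cam(n)); p,d=snap(n); np.save(f'{n}.npy',d); cv2.imwrite(f'pics/{n}0.png',p)
    for q in('station','spindle','handle_pivot','handle_heel','cap','big_cap','bottle','tube_rack','recess'):
        try: print(q,[(np.round(x['at']).tolist(),round(x['score'],2),np.round(proj(n,x['at'])[0]).tolist()) for x in optics.search_frame(n,q)])
        except Exception as e: print(q,e)
a=cv2.imread('pics/top0.png');b=cv2.imread('pics/side0.png')
cv2.imwrite('pics/both.png',cv2.resize(np.vstack([a,b]),(400,600)))
print(r.sense())
E
```

```text
pics
top {'camera_matrix': array([[407.2574305 ,   0.        , 252.44765377],
       [  0.        , 407.2574305 , 191.25649591],
       [  0.        ,   0.        ,   1.        ]]), 'eye': array([ 424.41748839,  -27.93911599, 1165.93191076]), 'orientation': array([-171.14991173,    1.23830414,  -90.23980759])}
station [([574.0, -85.0, 30.0], 0.59, [281.0, 201.0])]
spindle [([582.0, -87.0, 197.0], 0.63, [285.0, 188.0])]
handle_pivot [([569.0, -89.0, 27.0], 0.73, [283.0, 203.0])]
handle_heel [([574.0, -170.0, 188.0], 0.96, [320.0, 192.0])]
cap [([649.0, 219.0, 15.0], 0.75, [175.0, 176.0]), ([552.0, 243.0, 12.0], 0.65, [166.0, 210.0]), ([562.0, 331.0, 10.0], 0.52, [136.0, 207.0]), ([585.0, -87.0, 199.0], 0.31, [285.0, 187.0])]
big_cap [([427.0, 232.0, 11.0], 0.8, [169.0, 254.0]), ([571.0, -91.0, 26.0], 0.23, [283.0, 202.0])]
bottle [([765.0, 106.0, 114.0], 0.94, [211.0, 126.0])]
tube_rack [([378.0, -362.0, 50.0], 0.93, [387.0, 272.0])]
recess [([572.0, -98.0, 29.0], 0.8, [286.0, 201.0])]
side {'camera_matrix': array([[392.41525022,   0.        , 250.79618991],
       [  0.        , 392.
[... 732 characters left out ...]
.0], 0.87, [262.0, 252.0])]
{'time': 1.0, 'joint_pos': array([-8.09251461e+01,  7.47199179e+00,  8.52655686e+01, -1.70078984e-03,
        8.72605436e+01, -4.89309685e+00]), 'qd': array([ 0.03877168, -0.0142809 ,  0.00268932, -0.0520593 , -0.0008066 ,
        0.0161737 ]), 'joint_efforts': array([-6.20810897e-04, -5.69339347e+01, -5.00870168e+01, -2.22899525e-04,
        1.21079680e-03,  2.96139740e-05]), 'tool_pos': array([ 144.84207372, -582.27990623,  231.30502072]), 'tcp_rot': array([ 1.79998146e+02, -1.74420232e-03, -7.60319679e+01]), 'ft_force': array([-0.07394335, -0.75041571, -0.26767732]), 'wrist_torque': array([ 0.01601946,  0.05548239, -0.02163614]), 'finger_gap': 85.8000905042622}
```

View pics/top0.png

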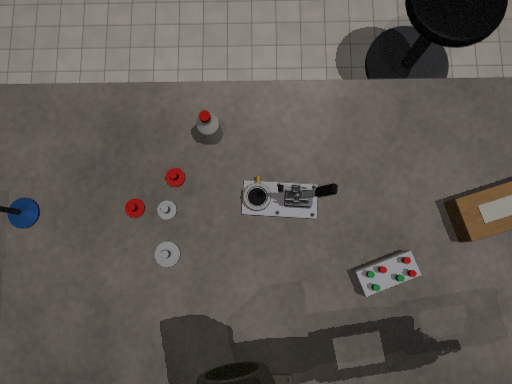

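View pics/side0.png

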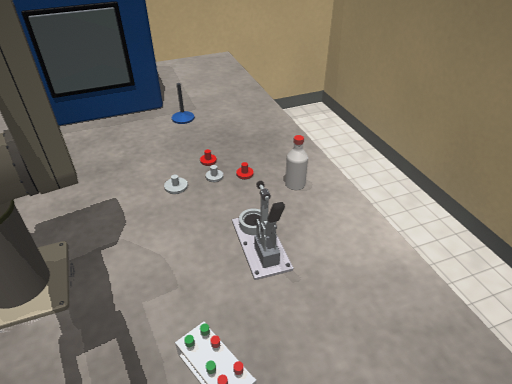

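Caps: steel small at top (167,210), steel large at (167,254), red look-alikes at (175,177) and (135,208). By size and colour, the cap is the one at (167,210). Next I'll fit positions and crop for the check.

Run:
```python
from h import *
ims=[]
for n in('top','side'):
    d=np.load(n+'.npy');P=cloud(n,d);im=cv2.imread(f'pics/{n}0.png')
    def near(c,rad,z0,z1):
        m=(np.hypot(P[...,0]-c[0],P[...,1]-c[1])<rad)&(P[...,2]>z0)&(P[...,2]<z1)&(d>0); return P[m]
    for nm,c in(('cap',(552,243)),('big',(427,232))):
        a=near(c,45,7,18);b=near(c,30,34,50)
        for t,q in(('disc',a),('stem',b)):
            if len(q): print(n,nm,t,len(q),q.mean(0).round(1),((q.min(0)+q.max(0))/2).round(1),np.ptp(q,0).round(1))
    q=near((572,-30),50,33,46); (cx,cy),rr=cv2.minEnclosingCircle(q[:,:2].astype(np.float32)) ; print(n,'rim',len(q),cx,cy,rr,q[:,2].mean())
    q=near((572,-130),130,4,16); print(n,'plate',cv2.minAreaRect(q[:,:2].astype(np.float32)),q[:,2].mean())
    q=near((572,-130),200,130,260); print(n,'high pts',len(q))
    print('bench z',np.median(near((500,100),60,-20,20)[:,2]))
    for h in range(130,215,10):
        q=near((572,-130),200,h,h+10)
        if len(q): print(h,len(q),q.min(0).round(),q.max(0).round())
    s=im[160:270,100:240] if n=='top' else im[130:210,150:290]
    t=im[160:240,220:350] if n=='top' else im[170:285,215:310]
    ims+= [cv2.resize(s,(400,300),interpolation=2),cv2.resize(t,(400,300),interpolation=2)]
cv2.imwrite('pics/crop1.png',np.vstack([np.hstack(ims[:2]),np.hstack(ims[2:])]))
```

```text
top cap disc 229 [551.6 241.9  11.5] [552.1 242.6  12. ] [52.1 55.8  9.9]
top cap stem 48 [552.8 242.3  40.9] [553.  241.8  39.6] [20.2 19.8 10.3]
top big disc 446 [427.1 237.1  11.9] [426.2 237.5  12.3] [69.8 69.1 10. ]
top big stem 51 [427.2 237.4  41.6] [427.3 237.2  40.7] [16.3 20.4 10.3]
top rim 196 585.8296508789062 -16.175090789794922 38.37924575805664 36.88276858939716
top plate ((584.6818237304688, -121.250244140625), (216.9649658203125, 236.39056396484375), 57.50168991088867) 9.067858257251379
top high pts 477
bench z -0.5824335087611416
130 26 [ 568. -155.  130.] [ 585. -100.  140.]
140 26 [ 568. -152.  140.] [ 586. -102.  149.]
150 28 [ 568. -161.  150.] [ 586. -101.  160.]
160 16 [ 568. -162.  161.] [ 583. -103.  169.]
170 17 [ 563. -170.  171.] [ 586. -102.  179.]
180 27 [ 564. -171.  180.] [ 587. -104.  190.]
190 94 [ 563. -182.  190.] [590. -69. 200.]
200 113 [ 563. -181.  200.] [590. -69. 210.]
210 30 [ 562. -190.  210.] [ 588. -177.  220.]
side cap disc 128 [550.6 235.9  11.7] [552.  242.9  12.1] [54.1 58.1  9.2]
side cap stem 36 [551.4 240.6  40. ] [551.4 242.5  38.7] [20.1 21.   9. ]
side big disc 243 [425.5 230.   12.1] [426.5 234.5  12.2] [70.  70.6 10.1]
side big stem 38 [426.5 234.1  40.6] [426.6 235.3  39.4] [20.2 21.4  9.6]
side rim 127 577.7930908203125 -17.897356033325195 36.97163772583008 37.11720531890095
side plate ((552.5709838867188, -130.8466796875), (187.35018920898438, 184.3658447265625), 48.99657440185547) 10.027650720233204
side high pts 572
bench z 0.033836656044229585
130 36 [ 569. -158.  130.] [ 586. -102.  140.]
140 39 [ 568. -165.  140.] [ 586. -103.  150.]
150 45 [ 568. -168.  151.] [ 586. -102.  160.]
160 30 [ 567. -174.  160.] [ 585. -102.  170.]
170 51 [ 563. -181.  170.] [ 587. -110.  180.]
180 35 [ 562. -185.  180.] [588. -79. 190.]
190 90 [ 562. -189.  190.] [590. -74. 200.]
200 106 [ 562. -194.  200.] [590. -72. 209.]
210 29 [ 562. -200.  210.] [ 584. -179.  220.]
```

View pics/crop1.png

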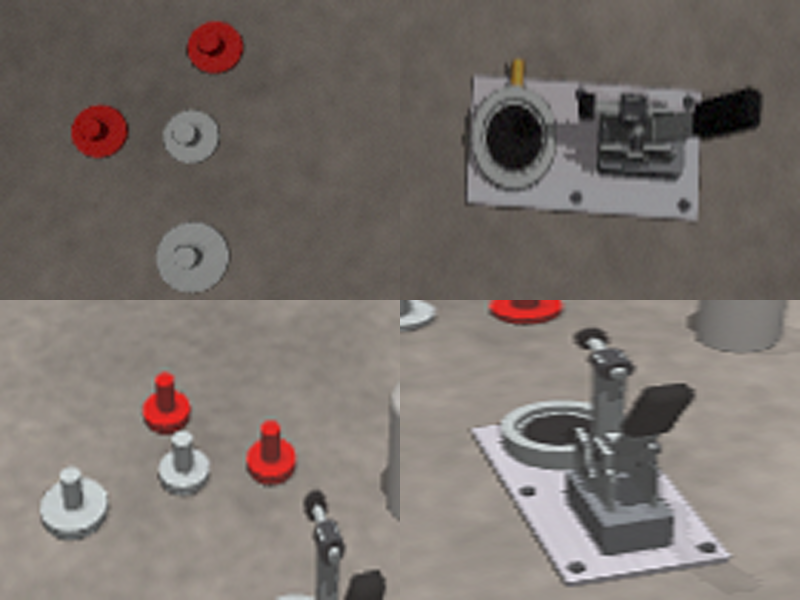

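The crop confirms it: the grey 56 mm cap at (552,242) is the target, and the neighbouring discs are the 72 mm grey cap and two red ones. Now the station pose.

```bash
cat > st.py <<'E'
from h import *
from scipy.optimize import minimize
def fit(n,d):
    P=cloud(n,d); m=(d>0)
    zoff=np.median(P[...,2][m&(np.hypot(P[...,0]-480,P[...,1]-50)<50)])
    P[...,2]-=zoff
    q=P[m&(np.hypot(P[...,0]-578,P[...,1]+18)<46)&(abs(P[...,2]-38)<2.5)]
    f=lambda c:(lambda rr:(np.clip(rr-38.5,0,None)**2+np.clip(30-rr,0,None)**2).mean())(np.hypot(q[:,0]-c[0],q[:,1]-c[1]))
    o=minimize(f,[578,-18],method='Nelder-Mead')
    mk=(m&(np.hypot(P[...,0]-578,P[...,1]+110)<150)&(P[...,2]>6)&(P[...,2]<14)).astype(np.uint8)
    k,l,s,_=cv2.connectedComponentsWithStats(mk);i=1+s[1:,4].argmax()
    b=P[l==i][:,:2].astype(np.float32)
    # rectangle hinge fit
    def g(p):
        a=p[2];u=b-p[:2];x=u[:,0]*np.cos(a)+u[:,1]*np.sin(a);y=-u[:,0]*np.sin(a)+u[:,1]*np.cos(a)
        return (np.clip(abs(x)-49,0,None)**2+np.clip(abs(y-25)-106.,0,None)**2).mean()
    w=min((minimize(g,[o.x[0],o.x[1]-90,a],method='Nelder-Mead',options=dict(maxiter=4000)) for a in(-.2,-.1,0,.1,.2)),key=lambda t:t.fun)
    a=w.x[2]
    print(n,'zoff',zoff.round(2),'rim',o.x.round(1),o.fun,len(q),'origin',w.x[:2].round(1),'yaw',np.degrees(a).round(2),w.fun,'recess by plate',(w.x[:2]+90*np.array([-np.sin(a),np.cos(a)])).round(1))
    e=P[l==i]; print(' minAreaRect',cv2.minAreaRect(b))
    return o.x
if __name__=='__main__':
    for n in('top','side'): fit(n,np.load(n+'.npy'))
E
python3 st.py
python3 - <<'E'
from h import *
# top-image cap vs. and handle points: centre line
for n in('top','side'):
    d=np.load(n+'.npy');P=cloud(n,d)
    m=(np.hypot(P[...,0]-577,P[...,1]+110)<110)&(P[...,2]>120)&(P[...,2]<230)
    q=P[m];h=q[q[:,1]<-158];a=q[q[:,1]>-112]
    print(n,'handle',h.mean(0).round(1),'arm',a[a[:,2]<185].mean(0).round(1),'tip',a[a[:,1]>-78].mean(0).round(1) if (a[:,1]>-78).any() else '')
    g=h[:,1:]-h[:,1:].mean(0);v=np.linalg.svd(g,full_matrices=False)[2][0];print('elev',np.degrees(np.arctan2(v[1],-v[0])))
E
```

```text
top zoff -0.73 rim [586.3 -16. ] 0.012944535686757524 185 origin [ 580.2 -105.5] yaw -3.72 0.022177167611041965 recess by plate [586.  -15.7]
 minAreaRect ((581.8389892578125, -80.78702545166016), (214.83021545410156, 100.00872802734375), 86.32134246826172)
side zoff 0.15 rim [585.9 -16.8] 0.11846049545620392 112 origin [ 579.6 -108.6] yaw -3.82 0.02789002628867572 recess by plate [585.6 -18.8]
 minAreaRect ((581.9586181640625, -83.57383728027344), (214.98468017578125, 100.93220520019531), 86.10907745361328)
top handle [ 573.9 -174.8  200.4] arm [ 575.3 -103.7  146.7] tip [582.1 -72.9 201.9]
elev -114.31868668712029
side handle [ 571.3 -184.5  193.6] arm [ 572.6 -107.3  150.6] tip [580.2 -75.3 202. ]
elev -115.88715641354416
```

```bash
python3 -m pendant '[[1,0,0,0,-8.03],[1,0,0,0,-8.03],[1,0,0,0,-8.03],[1,0,0,0,-8.03],[1,0,0,0,-8.03],[1,0,0,0,-8.03],[1,0,0,0,-8.03],[1,0,0,0,-8.03],[1,0,0,0,-8.03]]'
python3 -m pendant '[[1,16,-38,0,0],[1,16,-38,0,0],[1,16,-38,0,0],[1,16,-38,0,0],[1,16,-38,0,0],[1,16,-38,0,0],[1,16,-38,0,0],[1,16,-38,0,0],[1,16,-38,0,0],[1,16,-38,0,0]]'
python3 -m pendant '[[1,16,-38,0,0],[1,16,-38,0,0],[1,16,-38,0,0],[1,16,-38,0,0],[1,16,-38,0,0],[1,16,-38,0,0],[1,16,-38,0,0],[1,16,-38,0,0],[1,16,-38,0,0],[1,16,-38,0,0]]'
```

```text
time: 1.9
tool_pos: [144.8, -582.2, 231.3]
tcp_rot: [-180.0, 0.0, -3.4]
ft_force: [0.3, 0.1, 0.5]
finger_gap: 85.6
time: 2.9
tool_pos: [329.9, -212.1, 231.6]
tcp_rot: [180.0, -0.0, -3.8]
ft_force: [0.7, 0.1, -0.3]
finger_gap: 85.6
time: 3.9
tool_pos: [514.6, 156.9, 231.4]
tcp_rot: [-180.0, -0.0, -3.7]
ft_force: [0.6, 0.8, 0.4]
finger_gap: 85.2
```

```bash
python3 -m pendant '[[1,10,-30,20,0],[1,10,-30,30,0],[1,11,-30,30,0],[1,0,0,30,0],[1,0,0,20,0],[1,0,0,0,0],[1,0,0,0,0],[1,0,0,0,0]]'
python3 - <<'E'
from h import *
print(r.sense()['tool_pos'],r.sense()['tcp_rot'])
ims=[]
for n in('top','side'):
    p,d=snap(n);u=proj(n,[552,242,40])[0].astype(int)
    c=p[max(0,u[1]-75):u[1]+75,max(0,u[0]-100):u[0]+100];ims.append(cv2.resize(c,(400,300)))
cv2.imwrite('pics/above.png',np.hstack(ims))
E
```

```text
time: 4.7
tool_pos: [552.1, 243.1, 103.4]
tcp_rot: [-179.9, -0.2, -3.8]
ft_force: [1.0, -0.1, 0.4]
finger_gap: 85.5
[552.12291693 243.1113949  103.43448663] [-1.79931542e+02 -1.61245651e-01 -3.78101293e+00]
```

View pics/above.png

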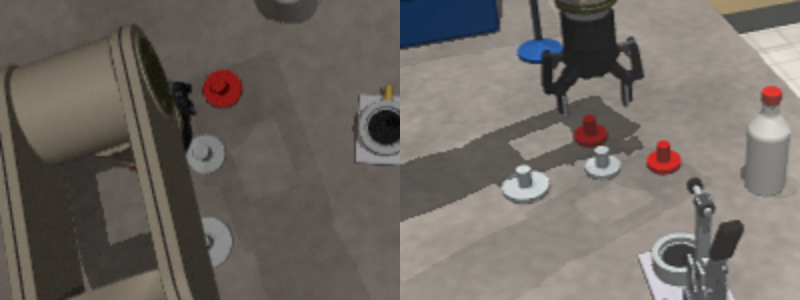

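Run:
```python
from h import *
for n in('top','side'):
    u0=proj(n,[552,242,40])[0].astype(int)
    print(n,[((proj(n,X)[0]-u0)*2+[200,150]).round() for X in([552,243,103],[552,242,42],[595,240,103],[509,246,103])])
```

```text
top [array([189., 146.]), array([200., 152.]), array([192., 114.]), array([185., 179.])]
side [array([197., 116.]), array([200., 149.]), array([225., 111.]), array([169., 121.])]
```

```bash
python3 -m pendant '[[1,0,-3,20,0],[1,0,0,20,0],[1,0,0,20,0],[1,0,0,16,0],[1,0,0,10,0],[1,0,0,0,0],[1,0,0,0,0]]'
python3 -m pendant '[[0,0,0,0,0],[0,0,0,0,0],[0,0,0,0,0],[0,0,0,0,0],[0,0,0,0,0],[0,0,0,0,0],[0,0,0,0,0],[0,0,0,0,0]]' 50
```

```text
time: 5.5
tool_pos: [551.5, 246.0, 16.0]
tcp_rot: [-180.0, -0.0, -3.8]
ft_force: [-1.2, 0.2, 0.1]
finger_gap: 85.5
time: 6.3
tool_pos: [551.6, 246.0, 16.0]
tcp_rot: [-180.0, -0.1, -3.8]
ft_force: [-0.4, -0.2, 6.4]
finger_gap: 19.5
```

```bash
python3 -m pendant '[[0,0,0,-10,0],[0,0,0,-25,0],[0,0,0,-35,0],[0,0,0,-35,0],[0,0,0,-25,0],[0,0,0,0,0],[0,0,0,0,0],[0,0,0,0,0]]'
python3 - <<'E'
from h import *
s=r.sense();print(s['tool_pos'],s['tcp_rot'],s['ft_force'],s['finger_gap'])
ims=[]
for n in('top','side'):
    p,d=snap(n);u=proj(n,s['tool_pos'])[0].astype(int)
    c=p[max(0,u[1]-40):u[1]+35,max(0,u[0]-50):u[0]+50];ims.append(cv2.resize(c,(400,300)))
    P=cloud(n,d);q=P[(np.hypot(P[...,0]-552,P[...,1]-242)<45)&(P[...,2]>s['tool_pos'][2]-60)&(P[...,2]<s['tool_pos'][2]+10)]
    if len(q):print(n,len(q),q.min(0),q.max(0))
cv2.imwrite('pics/lift.png',np.hstack(ims))
E
```

```text
time: 7.1
tool_pos: [549.6, 245.4, 142.9]
tcp_rot: [179.9, 0.2, -3.8]
ft_force: [-0.8, 0.2, -1.9]
finger_gap: 19.9
[549.57703095 245.35549555 142.88221478] [179.91467804   0.20485805  -3.76403734] [-0.76801762  0.15061905 -1.85387175] 19.905194528354002
top 191 [519.99922748 214.26795114 128.71980009] [574.30525074 249.61182744 152.74369615]
side 176 [517.89624796 213.0789271  127.29660211] [573.12069412 260.38799976 152.33931107]
```

View pics/lift.png

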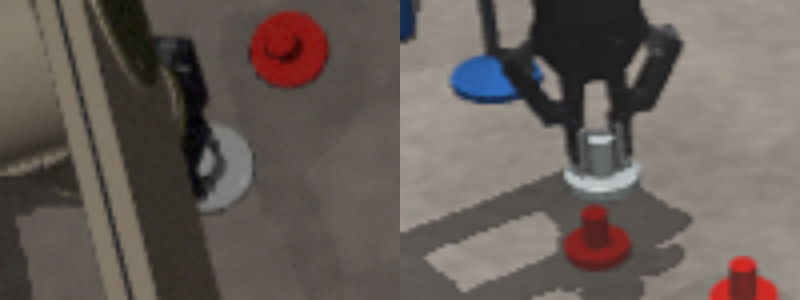

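```bash
cat > held.py <<'E'
from h import *
from scipy.optimize import least_squares
def held(show=True):
    s=r.sense();T=s['tool_pos'];out=[]
    for n in('top','side'):
        p,d=snap(n);P=cloud(n,d)
        q=P[(np.hypot(P[...,0]-T[0],P[...,1]-T[1])<42)&(P[...,2]>T[2]-22)&(P[...,2]<T[2]+2)]
        if len(q)<20: print(n,'few');continue
        A=np.c_[q[:,:2]-T[:2],np.ones(len(q))]
        zt=np.median(q[:,2]);k=abs(q[:,2]-zt)<5;c=np.linalg.lstsq(A[k],q[k,2]-T[2],rcond=None)[0]
        # visible boundary: hull pts away from fingers -> circle of r=28
        h=cv2.convexHull(q[:,:2].astype(np.float32))[:,0]
        f=lambda x:np.hypot(h[:,0]-x[0],h[:,1]-x[1])-27.5
        o=least_squares(f,T[:2]+[0,-4],loss='soft_l1',f_scale=.5)
        print(n,len(q),'centre rel TCP',(o.x-T[:2]).round(1),'rms',np.abs(f(o.x)).mean().round(2),'plane slopes',c[:2].round(3),'ztop rel',(zt-T[2]).round(1));out.append(o.x)
    print('TCP',T.round(1),s['tcp_rot'].round(1),'F',s['ft_force'].round(1))
if __name__=='__main__': held()
E
python3 held.py
```

```text
top 175 centre rel TCP [-2.3 -3.3] rms 0.33 plane slopes [0.004 0.001] ztop rel -4.8
side 149 centre rel TCP [-3.5 -5.7] rms 0.47 plane slopes [0.012 0.027] ztop rel -4.1
TCP [549.6 245.4 142.8] [179.9   0.2  -3.8] F [ 0.3 -1.1 -1.7]
```

```bash
python3 -m pendant '[[0,0,0,0,0],[0,0,0,0,0],[0,0,0,0,0]]'; python3 held.py
```

```text
time: 7.6
tool_pos: [551.0, 245.9, 145.2]
tcp_rot: [180.0, 0.0, -3.8]
ft_force: [-0.5, -0.5, -2.7]
finger_gap: 19.4
top 179 centre rel TCP [-2.3 -3.1] rms 0.4 plane slopes [0.015 0.043] ztop rel -4.4
side 148 centre rel TCP [-3.6 -5.2] rms 0.57 plane slopes [0.011 0.06 ] ztop rel -4.2
TCP [551.  245.9 145.2] [180.    0.   -3.8] F [-0.5 -0.5 -2.7]
```

```bash
python3 -m pendant '[[0,5,15,0,0],[0,8,30,0,0],[0,10,34,5,0],[0,10,34,15,0],[0,10,34,20,0],[0,9,26,20,0],[0,0,10,10,0],[0,0,0,0,0],[0,0,0,0,0],[0,0,0,0,0]]'; python3 held.py
python3 -c "
from h import *
p,d=snap('top','w_top.png');np.save('t1.npy',d);p,d=snap('side','w_side.png')
import st;st.fit('top',np.load('t1.npy'));st.fit('side',d)"
```

```text
time: 8.7
tool_pos: [591.7, 61.0, 76.7]
tcp_rot: [-180.0, -0.1, -3.7]
ft_force: [0.4, -0.6, -1.5]
finger_gap: 19.5
top 27 centre rel TCP [-9.4 11.5] rms 2.85 plane slopes [0.103 0.072] ztop rel -4.8
side 164 centre rel TCP [-3.3 -4.3] rms 0.6 plane slopes [0.014 0.036] ztop rel -4.6
TCP [591.7  61.   76.7] [-1.8e+02 -1.0e-01 -3.7e+00] F [ 0.4 -0.6 -1.5]
top zoff 0.93 rim [585.9 -15.9] 0.009147748891387884 116 origin [ 580.2 -106.9] yaw -3.83 0.008435282868534457 recess by plate [586.2 -17.1]
 minAreaRect ((581.260498046875, -90.24742889404297), (194.989013671875, 99.79158020019531), 86.1661605834961)
side zoff 0.29 rim [586.4 -17.3] 0.10215265760590518 116 origin [ 579.7 -108.2] yaw -3.76 0.030419052978128535 recess by plate [585.6 -18.4]
 minAreaRect ((581.8110961914062, -82.09666442871094), (216.4933319091797, 100.53009796142578), 86.18071746826172)
```

```bash
python3 -m pendant '[[0,0.5,20,2,0],[0,0.5,20,3,0],[0,0.5,20,3,0],[0,0.4,8,2,0],[0,0,5.7,0,0],[0,0,0,0,0],[0,0,0,0,0],[0,0,0,0,0],[0,0,0,0,0]]'; python3 held.py
python3 -c "
from h import *
ims=[]
T=r.sense()['tool_pos']
for n in('top','side'):
    p,d=snap(n);u=proj(n,T)[0].astype(int)
    ims.append(cv2.resize(p[u[1]-50:u[1]+40,u[0]-60:u[0]+60],(400,300),interpolation=2))
cv2.imwrite('pics/over.png',np.hstack(ims))"
```

```text
time: 9.8
tool_pos: [588.1, -13.2, 65.4]
tcp_rot: [-180.0, -0.0, -3.7]
ft_force: [0.3, -0.3, -3.3]
finger_gap: 19.5
top 29 centre rel TCP [-1.9 -2.6] rms 0.79 plane slopes [ 0.172 -0.076] ztop rel -5.0
side 155 centre rel TCP [-3.4 -3.8] rms 0.65 plane slopes [0.013 0.029] ztop rel -4.5
TCP [588.1 -13.2  65.4] [-180.    -0.    -3.7] F [ 0.3 -0.3 -3.3]
```

View pics/over.png

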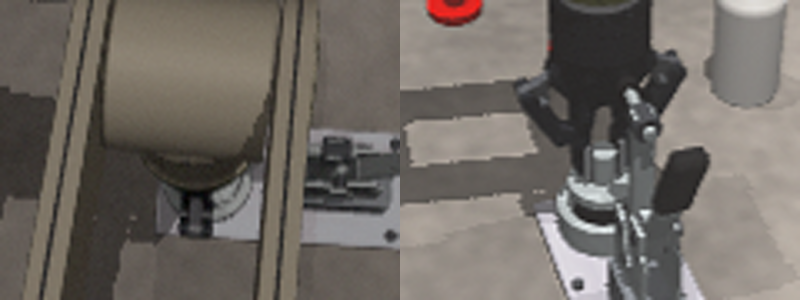

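The side view shows the cap held level just above the cell and roughly concentric (crop ~(600,185) over (597,215)), with the gripper clear of the spindle. Next I'll descend by feel.

```bash
python3 -m pendant '[[0,0.8,0,4,0],[0,0,0,4,0],[0,0,0,1,0],[0,0,0,1,0],[0,0,0,1,0],[0,0,0,0,0],[0,0,0,0,0]]'; python3 -m pendant '[[0,0,0,1,0],[0,0,0,1,0],[0,0,0,0,0],[0,0,0,0,0]]'
```

```text
time: 10.7
tool_pos: [588.9, -13.9, 54.4]
tcp_rot: [-180.0, -0.0, -3.8]
ft_force: [0.2, -0.2, -2.4]
finger_gap: 19.7
time: 11.1
tool_pos: [588.8, -13.9, 52.2]
tcp_rot: [180.0, 0.0, -3.8]
ft_force: [-0.6, 0.4, -2.5]
finger_gap: 19.4
```

```bash
python3 -m pendant '[[0,0,0,1,0],[0,0,0,1,0],[0,0,0,0,0],[0,0,0,0,0]]'; python3 -m pendant '[[0,0,0,1,0],[0,0,0,1,0],[0,0,0,0,0],[0,0,0,0,0]]'
```

```text
time: 11.5
tool_pos: [588.8, -13.8, 50.2]
tcp_rot: [-180.0, 0.0, -3.8]
ft_force: [0.3, 0.0, -2.3]
finger_gap: 19.9
time: 11.9
tool_pos: [588.8, -13.8, 48.2]
tcp_rot: [-180.0, 0.0, -3.8]
ft_force: [0.0, -0.9, -2.8]
finger_gap: 19.9
```

Already about 6 mm inside with no side force.

```bash
python3 -m pendant '[[0,0,0,1,0],[0,0,0,1,0],[0,0,0,0.8,0],[0,0,0,0,0],[0,0,0,0,0]]'; python3 -m pendant '[[0,0,0,0.8,0],[0,0,0,0,0],[0,0,0,0,0]]'
```

```text
time: 12.4
tool_pos: [588.8, -13.9, 45.4]
tcp_rot: [-180.0, 0.0, -3.8]
ft_force: [-0.2, -0.2, -2.4]
finger_gap: 19.7
time: 12.7
tool_pos: [588.8, -13.9, 44.7]
tcp_rot: [-180.0, 0.0, -3.8]
ft_force: [0.2, 0.5, -2.7]
finger_gap: 19.5
```

```bash
python3 -m pendant '[[0,0,0,0.6,0],[0,0,0,0,0],[0,0,0,0,0]]'; python3 -m pendant '[[0,0,0,0.5,0],[0,0,0,0,0],[0,0,0,0,0]]'
```

```text
time: 13.0
tool_pos: [588.8, -13.9, 44.1]
tcp_rot: [180.0, 0.0, -3.8]
ft_force: [0.1, -0.7, -2.7]
finger_gap: 19.7
time: 13.3
tool_pos: [588.9, -13.9, 44.0]
tcp_rot: [180.0, -0.0, -3.8]
ft_force: [-1.8, -0.1, 2.5]
finger_gap: 19.6
```

```bash
python3 -m pendant '[[0.6,0,0,0,0],[0.6,0,0,0,0],[0.6,0,0,0,0],[0.6,0,0,0,0],[0.6,0,0,0,0]]'; python3 -m pendant '[[0.6,0,0,-5,0],[0.6,0,0,-12,0],[0.6,0,0,-15,0],[0.6,0,-20,-5,0],[0.6,0,-40,0,0],[0.6,0,-40,-20,0],[0.6,0,-30,-20,0],[0.6,0,0,0,0],[0.6,0,0,0,0]]'
python3 - <<'E'
from h import *
import st
from scipy.optimize import minimize
ims=[]
for n in('top','side'):
    p,d=snap(n);o=st.fit(n,d);P=cloud(n,d)
    for lo,hi,rr in((36,46,27.5),(62,76,10.5)):
        q=P[(np.hypot(P[...,0]-o[0],P[...,1]-o[1])<(28.5 if rr>20 else 20))&(P[...,2]>lo)&(P[...,2]<hi)]
        print(len(q),q.mean(0).round(1),((q.min(0)+q.max(0))/2).round(1), np.median(q[:,2]).round(1))
    u=proj(n,[586,-17,40])[0].astype(int)
    ims.append(cv2.resize(p[u[1]-36:u[1]+36,u[0]-48:u[0]+48],(400,300),interpolation=2))
cv2.imwrite('pics/seat.png',np.hstack(ims))
E
```

```text
time: 13.8
tool_pos: [588.8, -13.9, 43.6]
tcp_rot: [180.0, -0.0, -3.8]
ft_force: [-0.1, 0.5, -0.3]
finger_gap: 51.3
time: 14.7
tool_pos: [598.3, 116.5, 122.7]
tcp_rot: [-180.0, -0.2, -3.7]
ft_force: [-0.2, 0.8, -1.0]
finger_gap: 51.3st.py:8: RuntimeWarning: Mean of empty slice.
  f=lambda c:(lambda rr:(np.clip(rr-38.5,0,None)**2+np.clip(30-rr,0,None)**2).mean())(np.hypot(q[:,0]-c[0],q[:,1]-c[1]))
  ret = ret.dtype.type(ret / rcount)
Traceback (most recent call last):
  File "st.py", line 11, in fit
    k,l,s,_=cv2.connectedComponentsWithStats(mk);i=1+s[1:,4].argmax()
                                                     ~~~~~~~~~~~~~~^^
ValueError: attempt to get argmax of an empty sequence
```

```bash
python3 -m pendant '[[0,0,0,-40,0],[0,0,0,-45,0],[0,0,0,-45,0],[0,0,0,-45,0],[0,0,0,-15,0],[0,0,20,0,0],[0,-1,40,0,0],[0,-1,40,0,0],[0,-1,40,0,0],[0,-1,40,0,0]]' 40; python3 -m pendant '[[0,-1,40,0,0],[0,-1,40,0,0],[0,0,22,0,0],[0,0,0,0,0],[0,0,0,0,0],[0,0,0,0,0]]'
python3 - <<'E'
from h import *
ims=[]
for n in('top','side'):
    p,d=snap(n);P=cloud(n,d);o=[586.1,-16.8]
    for lo,hi,rr in((36,46,28.5),(62,76,20)):
        q=P[(np.hypot(P[...,0]-o[0],P[...,1]-o[1])<rr)&(P[...,2]>lo)&(P[...,2]<hi)]
        if len(q):print(n,len(q),q.mean(0).round(1),((q.min(0)+q.max(0))/2).round(1), np.median(q[:,2]).round(1))
    u=proj(n,[586,-17,40])[0].astype(int)
    ims.append(cv2.resize(p[u[1]-60:u[1]+60,u[0]-60:u[0]+100],(400,300),interpolation=2))
cv2.imwrite('pics/seat.png',np.hstack(ims))
E
```

```text
time: 15.75
tool_pos: [580.3, -66.1, 309.1]
tcp_rot: [-180.0, 0.1, -3.8]
ft_force: [0.5, -0.4, 0.3]
finger_gap: -0.0
time: 16.35
tool_pos: [572.5, -164.6, 310.0]
tcp_rot: [-180.0, 0.1, -3.8]
ft_force: [-0.5, 1.8, 0.1]
finger_gap: 0.1
top 234 [585.5 -16.5  39.5] [586.6 -15.6  40.6] 39.3
top 52 [586.3 -15.9  69. ] [586.3 -15.9  69. ] 69.5
side 143 [579.1 -20.5  40.2] [583.7 -17.   40.5] 40.1
side 51 [585.1 -19.5  69. ] [585.2 -17.4  67.5] 70.0
```

View pics/seat.png

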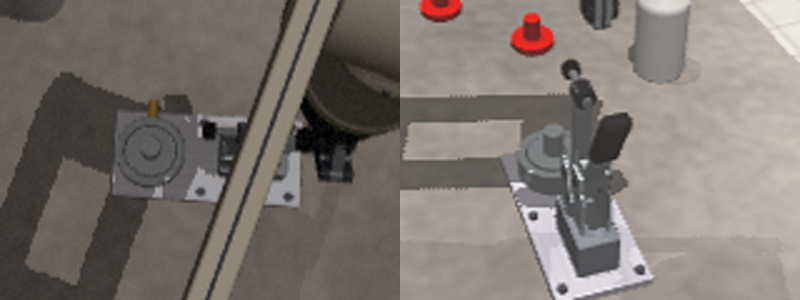

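Cap seated: disc top at 40 mm, stem top at 70 mm, concentric in both views. Now the fingertip goes beside the upper face of the handle.

```bash
python3 -m pendant '[[0,0,0,20,0],[0,0,0,30,0],[0,0,0,30,0],[0,0,0,20,0],[0,0,0,4,0],[0,0,0,0,0],[0,0,0,0,0]]'; python3 -m pendant '[[0,0,3,0,0],[0,0,3,0,0],[0,0,3,0,0],[0,0,2,1,0],[0,0,0,0,0]]'
```

```text
time: 17.15
tool_pos: [573.7, -165.1, 208.4]
tcp_rot: [180.0, -0.1, -3.7]
ft_force: [1.7, 0.4, -0.7]
finger_gap: -0.0
time: 17.65
tool_pos: [572.5, -176.0, 206.3]
tcp_rot: [-180.0, -0.1, -3.8]
ft_force: [1.3, 4.2, -0.1]
finger_gap: -0.2
```

```bash
python3 -m pendant '[[0,0,4,2.2,0],[0,0,4,2.4,0],[0,0,4,2.6,0],[0,0,4,2.8,0],[0,0,4,3,0],[0,0,0,0,0]]'; python3 -m pendant '[[0,0,4,3.6,0],[0,0,4,4,0],[0,0,4,4.2,0],[0,0,3,4.5,0],[0,0,3,4.5,0],[0,0,0,0,0]]'
```

```text
time: 18.25
tool_pos: [570.5, -197.0, 192.0]
tcp_rot: [180.0, 0.0, -3.8]
ft_force: [-0.2, 0.5, 0.7]
finger_gap: -0.1
time: 18.85
tool_pos: [569.0, -214.8, 170.6]
tcp_rot: [180.0, 0.1, -3.8]
ft_force: [-0.2, 0.1, -0.6]
finger_gap: 0.2
```

Run:
```python
from h import *
p,d=snap('side');u=proj('side',[573,-180,150])[0].astype(int)
cv2.imwrite('pics/h1.png',cv2.resize(p[u[1]-70:u[1]+65,u[0]-90:u[0]+90],(720,540),interpolation=2))
P=cloud('side',d)
print(proj('side',r.sense()['tool_pos'])[0]-u+[90,70])
```

```text
[95.06248038 74.48196003]
```

View pics/h1.png

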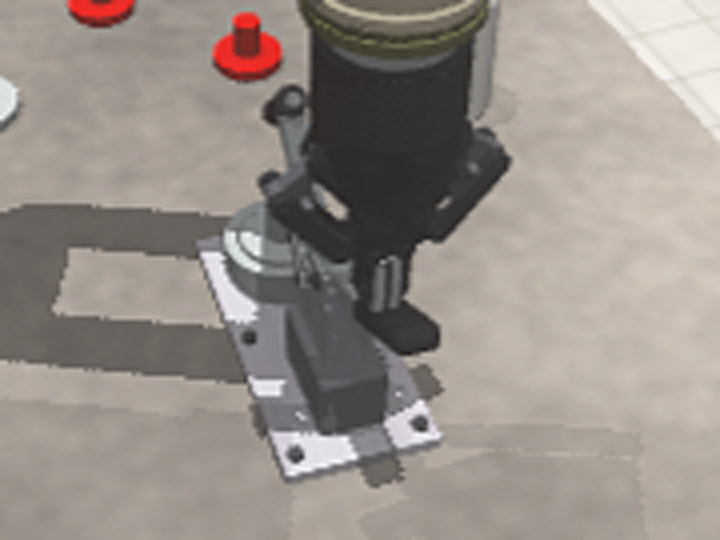

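```bash
python3 -m pendant '[[0,1.5,2.5,4.5,0],[0,1.5,2.5,4.5,0],[0,1,2.5,5,0],[0,0,2.5,5,0],[0,0,0,0,0]]'; python3 -m pendant '[[0,0,2,4,0],[0,0,2,4,0],[0,0,1.5,4,0],[0,0,0,0,0]]'
```

```text
time: 19.4
tool_pos: [572.5, -224.4, 151.3]
tcp_rot: [-180.0, 0.1, -3.8]
ft_force: [-0.6, -0.1, -0.9]
finger_gap: -0.2
time: 19.8
tool_pos: [572.7, -229.8, 140.4]
tcp_rot: [-180.0, -0.0, -3.8]
ft_force: [-0.6, 0.4, 0.6]
finger_gap: 0.2
```

```bash
for i in 1; do python3 -m pendant '[[0,0,1,3,0],[0,0,1,3,0],[0,0,1,3,0],[0,0,1,3,0]]'; done; python3 -m pendant '[[0,0,1,2,0],[0,0,1,2,0],[0,0,1,2,0]]'
```

```text
time: 20.2
tool_pos: [572.9, -232.9, 129.9]
tcp_rot: [-179.9, -0.1, -3.7]
ft_force: [-2.4, 8.2, 11.4]
finger_gap: -0.2
time: 20.5
tool_pos: [573.1, -236.1, 124.3]
tcp_rot: [-180.0, -0.1, -3.7]
ft_force: [-0.7, 7.7, 11.0]
finger_gap: -0.2
```

```bash
python3 -m pendant '[[0,0,0.5,1.5,0],[0,0,0.5,1.5,0],[0,0,0.5,1.5,0]]'; python3 -m pendant '[[0,0,0.3,1.5,0],[0,0,0.3,1.5,0],[0,0,0.3,1.5,0]]'
```

```text
time: 20.8
tool_pos: [573.1, -237.8, 119.8]
tcp_rot: [-180.0, -0.1, -3.7]
ft_force: [0.2, 6.5, 10.1]
finger_gap: -0.4
time: 21.1
tool_pos: [573.0, -238.9, 115.1]
tcp_rot: [180.0, -0.1, -3.7]
ft_force: [0.5, 4.9, 7.7]
finger_gap: -0.0
```

```bash
python3 -m pendant '[[0,0,0,1.5,0],[0,0,0,1.5,0]]'; python3 -m pendant '[[0,0,0,1,0],[0,0,0,1,0]]'
```

```text
time: 21.3
tool_pos: [572.9, -239.3, 111.9]
tcp_rot: [180.0, -0.1, -3.8]
ft_force: [1.0, 2.7, 5.4]
finger_gap: -0.2
time: 21.5
tool_pos: [572.6, -239.4, 109.4]
tcp_rot: [180.0, -0.1, -3.8]
ft_force: [0.9, 1.6, 3.7]
finger_gap: -0.1
```

Force is falling toward dead centre. I'll go on in 1 mm steps.

```bash
python3 -m pendant '[[0,0,0,1,0],[0,0,0,1,0]]'; python3 -m pendant '[[0,0,0,1,0],[0,0,0,0.5,0]]'; python3 -m pendant '[[0,0,0,0.7,0],[0,0,0,0.7,0]]'
```

```text
time: 21.7
tool_pos: [573.0, -239.5, 108.6]
tcp_rot: [180.0, -0.1, -3.8]
ft_force: [-1.1, 4.6, 17.5]
finger_gap: -0.3
time: 21.9
tool_pos: [573.3, -239.6, 108.5]
tcp_rot: [179.9, -0.2, -3.8]
ft_force: [-4.2, 6.4, 22.9]
finger_gap: -0.3
time: 22.1
tool_pos: [573.7, -239.6, 108.3]
tcp_rot: [179.9, -0.2, -3.7]
ft_force: [-7.5, 6.9, 29.6]
finger_gap: 0.2
```

A rigid stop at about 108.5 mm. Backing off straight up.

```bash
python3 -m pendant '[[0,0,0,-3,0],[0,0,0,-8,0],[0,0,0,-20,0],[0,0,0,-40,0],[0,0,0,-40,0],[0,0,10,-40,0],[0,0,40,0,0],[0,0,40,0,0],[0,0,40,0,0],[0,0,0,0,0]]'
python3 -m pendant '[[0,0,0,0,0],[0,0,0,0,0]]'
python3 - <<'E'
from h import *
ims=[]
for n in('top','side'):
    p,d=snap(n);P=cloud(n,d)
    u=proj(n,[579,-120,80])[0].astype(int)
    ims.append(cv2.resize(p[u[1]-60:u[1]+60,u[0]-80:u[0]+80],(400,300),interpolation=2))
    q=P[(np.hypot(P[...,0]-586.1,P[...,1]+16.8)<28)&(P[...,2]>34)&(P[...,2]<46)]
    if len(q): print(n,'disc z',np.median(q[:,2]).round(1),((q.min(0)+q.max(0))/2).round(1))
    q=P[(abs(P[...,0]-573)<12)&(P[...,1]<-196)&(P[...,1]>-276)&(P[...,2]>80)&(P[...,2]<130)]
    if len(q): c=np.polyfit(q[:,1],q[:,2],1);print(n,'grip face z at y=-239',np.polyval(c,-239).round(1),'slope deg',np.degrees(np.arctan(c[0])).round(1),len(q))
cv2.imwrite('pics/end.png',np.hstack(ims))
E
```

```text
time: 23.1
tool_pos: [561.3, -373.9, 253.4]
tcp_rot: [179.9, 0.1, -4.0]
ft_force: [-0.5, 0.3, -0.9]
finger_gap: -0.2
time: 23.3
tool_pos: [563.3, -368.1, 254.3]
tcp_rot: [-180.0, 0.1, -3.7]
ft_force: [-0.1, 0.7, -0.2]
finger_gap: 0.3
top disc z 39.2 [585.5 -15.6  38.8]
top grip face z at y=-239 106.4 slope deg 6.1 243
side disc z 40.1 [575.6 -17.8  40. ]
side grip face z at y=-239 106.9 slope deg 7.9 327
```

View pics/end.png

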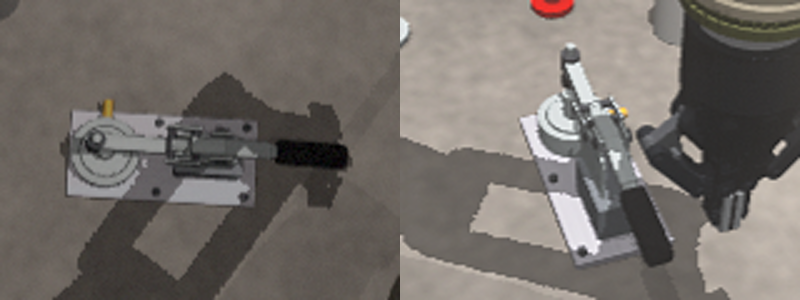

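```bash
python3 -c "
from bench import hand_in
print(hand_in())"
```

```text
the job is handed in; nothing more can be done
None
```

The smaller steel cap is seated in the recess and the clamp is shut against its stop; I handed in at about 23 s. No verdict came back.

- **Cap:** I lowered it into the recess until it touched the floor at about 2.5 N, with no side force. After release its disc top stood 40 mm and its stem top 70 mm above the bench. That matches a seated cap, and it was concentric within about 1 mm.
- **Handle:** The push peaked at about 11 N vertically (14 N in all) and fell to about 4 N as the handle neared the stop. It then rose sharply at a rigid stop. I stopped at about 30 N vertical (31 N in all; limit 35 N), which is firmer than feeling for the stop needed.
- **Last look:** The handle is down and the spindle is on the stem. The grip's upper face is at about 106.5 mm, with no sign of springing back, the cap is still flat and the arm is clear. I did not go near the larger cap, bottle or rack.
- **Not checked or in disagreement:**
  - I did not measure the spindle force or the heel height directly; I inferred both from the stop and the grip face.
  - Both cameras put the held cap 2–3 mm from the robot's own x reading, so I steered by the cameras.
  - The final cap-centre reading from the side camera (x about 576, against 586 from the top) was off because the clamp arm hides part of the disc.

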